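# Sort out mixed-up sample vials on their colour-coded holders

### The arm

A 7-joint arm with a two-finger parallel gripper is mounted at the origin on a cart in front of the work surface, level with it; the furniture and walls round the work are solid. World frame = base frame: x ahead of the robot, y to its left, z up, the work surface at z = 0. Lengths are in m, angles in rad, forces in N, time in s.
With the tool pointing down it reaches from about 0.35 to 0.9 m from the base axis. Payload 8.1 kg.
Tool frame: the origin (TCP) lies on the centre line of the jaws, within the pads' length; the fingertips stand 17 mm ahead of it and the grasp point (between the pads) lies 2 mm behind it; y points along the fingers, x is the direction in which the jaws open and shut, and the axes are right-handed (so a half turn about y gives the same grasp; the last joint's range is limited). The gripper opens to 85 mm and grips with 20 to 120 N. Pads are 22 mm wide; open, the fingers measure 114 mm over their backs; the gripper's body (76 mm by 85 mm) begins 54 mm behind the grasp point. The pads swing forward as they close: fully open they stand 13 mm farther back than shut.
Start: joints at [1.203, 0.434, 0.025, 1.573, -0.012, 1.134, -0.075], TCP at [0.164, -0.603, 0.248] pointing down, gripper open.
Joint ranges: [-2.62, 2.62], [-0.44, 2.09], [-1.27, 1.32], [0.08, 2.57], [-1.32, 4.46], [0.12, 2], [-2.74, 2.74]. Speed limits (rad/s): [2.22, 2.22, 3.01, 3.01, 3.14, 3.14, 3.14].

### API

Orientations are given as a rotation vector (axis times angle).
In Python, from cell import * gives the robot as it stands.
- The arm moves only by the tool jog_arm, never from a script. Its argument "rows" is one flat list of numbers, 7 for each row, row after row: the finger opening in cm, from 0 to 8.54, then the shift along the tool's x, y, z in cm, then the turn, a rotation vector about the tool's x, y, z in degrees. In form: [fingers, tx, ty, tz, ax, ay, az, fingers, tx, ty, tz, ax, ay, az, ...]. A call has 1 to 20 rows; each row is the pose to reach, as a shift and turn from the pose commanded when the call began, along the tool's axes at that moment; what a row does not reach only later rows make up. A row lasts 1/10 s, in which the tool goes at most 50 mm and 8.59 degrees, less where a joint would pass 70% of its speed; a pose out of reach is approached as far as the arm can. A call with a gripper value outside its range is refused whole. The fingers move at their own pace and stop on an object; the grip force is fixed at half the most. Time passes only in rows, so rows that repeat a pose let the fingers close. It gives the time, the measured TCP pose, the force and the opening at its end, in the units of the state.
- read_state(): the state, without advancing time (a new reading comes with each control period).
- capture(name): name is "scene" or "top" or "wrist"; returns a dict with "color" (400x640x3 uint8, blue, green, red), "vertical_fov" (degrees; the focal length in pixels is half the picture's height over the tangent of half this angle, whatever the lens; pixels are square), "cx", "cy" (the principal point, pixels), "extrinsics" (4x4, takes a point from camera to world coordinates). Camera axes: x right, y down, z forward; pixel columns grow to the right and rows downward; lengths in m; the calibration is good to about 2 mm. A picture is of the moment at which its call begins. There is no depth.
- hand_in(): hands the job in, once; it reports no verdict.
Trained networks look in the newest picture that a camera, given by its name, has taken for a name from the list of things; names that differ only in an ending like _2 or _b are one class to them, and where a whole thing is asked for, a point or a joint stands for the part that bears it (a point fixed in the world has none). Each returns a list of dicts, best first, with "p" (0 to 1); they miss things now and then, are a little off and sometimes report something else, mostly with a low value. They report only what shows in the picture. A call takes as long as a camera call.
- boxes_of(camera, target): "rect" ([left, top, right, bottom] in pixels, round what is visible of it).
- pinpoint(camera, target): "location" ([column, row] in pixels: a listed point, or the origin of a listed thing).
The state is a dict: "time_s": time; "q": joint angles; "dq": joint speeds; "tau": joint torques, N m; "eef_pos": TCP position; "eef_rot": TCP orientation; "ft_force": force on the tool from outside, world axes, zero at the start; "torque": the same for the moment, N m; "width": finger opening in m.
Only numpy, scipy, OpenCV 4.12 (cv2) and the standard library are available. Lean on these libraries where they do the work, as an engineer would, in place of code of your own. Each camera call takes 0.05 s, during which the arm holds its last target. There are 200 camera calls.

### The job

The four sample vials have been mixed up: each stands on a holder of the wrong colour. Swap them round until every vial stands upright in the middle of the holder whose colour matches its cap, using the empty black holder as the free spot on the way. Stand vials only on the holders, never on the worktop, never tip one over, and leave the stoppered flask where it is.

Things in the scene. Friction and masses are not known exactly. Their poses are not given: they have to be found in the camera images.
- vial_red_mid (a point): clear sample vial with amber-yellow contents and a RED screw cap; 59 mm tall in all, body 27 mm in diameter from the foot to 40 mm up, then a shoulder and the cap (22 mm in diameter, 13 mm high); loose, about 22 g, standing upright. This point is on its axis, half-way up (29.5 mm above its foot); z is up along the axis
- vial_blue_mid (a point): clear sample vial with pale contents and a BLUE screw cap; 59 mm tall in all, body 27 mm in diameter from the foot to 40 mm up, then a shoulder and the cap (22 mm in diameter, 13 mm high); loose, about 22 g, standing upright. This point is on its axis, half-way up (29.5 mm above its foot); z is up along the axis
- vial_white_mid (a point): clear sample vial with whitish contents and a WHITE screw cap; 59 mm tall in all, body 27 mm in diameter from the foot to 40 mm up, then a shoulder and the cap (22 mm in diameter, 13 mm high); loose, about 22 g, standing upright. This point is on its axis, half-way up (29.5 mm above its foot); z is up along the axis
- vial_green_mid (a point): clear sample vial with orange contents and a GREEN screw cap; 59 mm tall in all, body 27 mm in diameter from the foot to 40 mm up, then a shoulder and the cap (22 mm in diameter, 13 mm high); loose, about 22 g, standing upright. This point is on its axis, half-way up (29.5 mm above its foot); z is up along the axis
- holder_red_top (a point): round sample holder with a flat RED face in a grey rim: a disc 72 mm in diameter and 10 mm thick, flat on top, fixed to the worktop. This point is the centre of its top face, where a vial's foot stands; z is up
- holder_blue_top (a point): round sample holder with a flat BLUE face in a grey rim: a disc 72 mm in diameter and 10 mm thick, flat on top, fixed to the worktop. This point is the centre of its top face, where a vial's foot stands; z is up
- holder_white_top (a point): round sample holder with a flat WHITE face in a grey rim: a disc 72 mm in diameter and 10 mm thick, flat on top, fixed to the worktop. This point is the centre of its top face, where a vial's foot stands; z is up
- holder_green_top (a point): round sample holder with a flat GREEN face in a grey rim: a disc 72 mm in diameter and 10 mm thick, flat on top, fixed to the worktop. This point is the centre of its top face, where a vial's foot stands; z is up
- holder_black_top (a point): the spare holder: same disc, 72 mm in diameter and 10 mm thick, flat on top, fixed, with a BLACK face; empty at the start. This point is the centre of its top face; z is up. All five holders stand in a loose row along y, at least 95 mm apart; the fronts of an oven and an incubator, much taller than the vials, rise behind the row from about x = 0.60 m, so wide swings of the wrist past that hit them
- flask_mid (a point): bystander: stoppered conical glass flask, 66 mm in diameter at the foot and 111 mm tall, loose, standing to the left of the holders. This point is on its axis 55 mm above its foot; z is up

How it is judged:
On the way:
1. a vial is parked on the empty black holder (((horizontal distance between vial_red_mid and holder_black_top below 0.015 m and height (world z) of vial_red_mid between 0.036 and 0.043 m and angle between vial_red_mid's own z axis and vertical below 0.1 rad and contact force between the fingers and vial_red below 0.1 N) or (horizontal distance between vial_blue_mid and holder_black_top below 0.015 m and height (world z) of vial_blue_mid between 0.036 and 0.043 m and angle between vial_blue_mid's own z axis and vertical below 0.1 rad and contact force between the fingers and vial_blue below 0.1 N) or (horizontal distance between vial_white_mid and holder_black_top below 0.015 m and height (world z) of vial_white_mid between 0.036 and 0.043 m and angle between vial_white_mid's own z axis and vertical below 0.1 rad and contact force between the fingers and vial_white below 0.1 N) or (horizontal distance between vial_green_mid and holder_black_top below 0.015 m and height (world z) of vial_green_mid between 0.036 and 0.043 m and angle between vial_green_mid's own z axis and vertical below 0.1 rad and contact force between the fingers and vial_green below 0.1 N))), for 0.1 s.
At the end, for the whole second after the job is handed in: Each of the four vials stands upright (within 0.1 rad) and at rest on the top face of the holder of its cap's colour, its axis within 15 mm of the holder's centre; the black holder is empty again (horizontal distance between vial_red_mid and holder_red_top below 0.015 m and height (world z) of vial_red_mid between 0.036 and 0.043 m and angle between each of vial_red_mid, vial_blue_mid, vial_white_mid, vial_green_mid's own z axis and vertical below 0.1 rad and linear speed of each of vial_red, vial_blue, vial_white, vial_green below 0.02 m/s and horizontal distance between vial_blue_mid and holder_blue_top below 0.015 m and height (world z) of vial_blue_mid between 0.036 and 0.043 m and horizontal distance between vial_white_mid and holder_white_top below 0.015 m and height (world z) of vial_white_mid between 0.036 and 0.043 m and horizontal distance between vial_green_mid and holder_green_top below 0.015 m and height (world z) of vial_green_mid between 0.036 and 0.043 m); the robot touches nothing.
It fails at once if a vial stands on or falls to the worktop instead of a holder (height (world z) of any of vial_red_mid, vial_blue_mid, vial_white_mid, vial_green_mid below 0.034 m).
It fails at once if a vial is tipped over (angle between any of vial_red_mid, vial_blue_mid, vial_white_mid, vial_green_mid's own z axis and vertical above 0.7 rad).
It fails at once if the stoppered flask is moved by more than 15 mm (distance of flask_mid from where it was at the start of the episode above 0.015 m).
It also fails if it takes over 125 s, if anything falls off the work surface, if the arm or the gripper's body presses on something with over 40 N, if the wrist force passes 120 N, or if a joint passes its speed limit or range.

## Working session

There is one attempt and no reset: what is moved stays moved. The work goes in short steps, Python scripts to look and compute and a tool call to move; the robot and the scene stay as the last step left them, time stands still between calls to the robot, and variables do not carry over. Pictures are saved under pics/ and viewed, about 12 in all and at most 16, crops included, and the job is handed in when it is done.

Besides the shell and the picture viewer there is one more tool, called after "Request:" as name(argument=value, ...) on one line, values as JSON. jog_arm: Moves the arm, as the interface text tells. Its arguments: {"type":"object","properties":{"rows":{"type":"array"}},"required":["rows"]}

```bash
mkdir -p pics
cat > h.py <<'E'
from cell import *
import numpy as np, cv2
from scipy.spatial.transform import Rotation as R
def ray(c,px):
    f=c["color"].shape[0]/2/np.tan(np.radians(c["vertical_fov"])/2)
    d=np.array([(px[0]-c["cx"])/f,(px[1]-c["cy"])/f,1]); E=np.array(c["extrinsics"])
    return E[:3,3],E[:3,:3]@d
def onz(c,px,z):
    o,d=ray(c,px); return o+d*(z-o[2])/d[2]
C=["red","blue","white","green"]
E
python3 - <<'E'
from h import *
s=read_state(); print(s["time_s"],s["eef_pos"],s["eef_rot"],s["width"]); print(R.from_rotvec(s["eef_rot"]).as_matrix().round(3))
for n in ["top","scene"]:
    c=capture(n); cv2.imwrite(f"pics/{n}0.png",c["color"]); print(n,np.array(c["extrinsics"]).round(3).tolist(),c["vertical_fov"])
    for t,z in [(f"vial_{k}_mid",.0395) for k in C]+[(f"holder_{k}_top",.01) for k in C+["black"]]+[("flask_mid",.055)]:
        for r in pinpoint(n,t)[:2]: print(t,round(r["p"],2),np.round(r["location"]),onz(c,r["location"],z).round(4))
E
```

```text
0.0 [ 0.16335767 -0.60275435  0.24748519] [-1.32198268  1.01307048 -1.01071122] 0.08517808609259994
[[ 0.262 -0.001  0.965]
 [-0.965  0.002  0.262]
 [-0.002 -1.    -0.   ]]
top [[0.017, -0.98, 0.2, 0.273], [-1.0, -0.017, -0.001, 0.073], [0.005, -0.2, -0.98, 1.289], [0.0, 0.0, 0.0, 1.0]] 43.04070194822829
vial_red_mid 0.62 [250. 210.] [0.4744 0.2553 0.0395]
vial_blue_mid 0.46 [354. 200.] [ 0.5033 -0.0045  0.0395]
vial_white_mid 0.59 [300. 211.] [0.4743 0.1307 0.0395]
vial_green_mid 0.66 [399. 192.] [ 0.5265 -0.1173  0.0395]
holder_red_top 0.85 [299. 214.] [0.4715 0.1349 0.01  ]
holder_blue_top 0.68 [177. 177.] [0.5623 0.4525 0.01  ]
holder_blue_top 0.64 [251. 208.] [0.4828 0.257  0.01  ]
holder_white_top 0.63 [249. 210.] [0.4776 0.2616 0.01  ]
holder_white_top 0.41 [396. 201.] [ 0.5093 -0.1115  0.01  ]
holder_green_top 0.87 [350. 207.] [0.4916 0.0053 0.01  ]
holder_black_top 0.68 [457. 218.] [ 0.4675 -0.2678  0.01  ]
flask_mid 0.64 [177. 178.] [0.5481 0.4378 0.055 ]
scene [[-0.703, -0.409, 0.581, -0.174], [-0.711, 0.4, -0.578, 0.738], [0.004, -0.82, -0.573, 0.735], [0.0, 0.0, 0.0, 1.0]] 53.45867788374142
vial_red_mid 0.75 [272. 241.] [0.4813 0.2523 0.0395]
vial_blue_mid 0.54 [334. 200.] [ 0.4958 -0.0023  0.0395]
vial_blue_mid 0.31 [355. 192.] [ 0.4815 -0.0832  0.0395]
vial_white_mid 0.6 [308. 226.] [0.4602 0.1385 0.0395]
vial_green_mid 0.41 [354. 184.] [ 0.5124 -0.1161  0.0395]
holder_red_top 0.7 [312. 230.] [0.4666 0.1192 0.01  ]
holder_blue_top 0.67 [351. 193.] [ 0.5151 -0.1063  0.01  ]
holder_blue_top 0.47 [332. 203.] [ 0.5185 -0.0207  0.01  ]
holder_white_top 0.67 [273. 242.] [0.5022 0.2342 0.01  ]
holder_white_top 0.58 [273. 251.] [0.4752 0.2575 0.01  ]
holder_green_top 0.53 [334. 207.] [ 0.5    -0.0094  0.01  ]
holder_black_top 0.74 [392. 181.] [ 0.4618 -0.2603  0.01  ]
flask_mid 0.82 [195. 259.] [0.5476 0.4429 0.055 ]
flask_mid 0.17 [334. 199.] [0.4861 0.0083 0.055 ]
```

Run:
```python
import cv2
a=cv2.imread("pics/top0.png")[140:260,140:500]; b=cv2.imread("pics/scene0.png")[130:310,150:450]
cv2.imwrite("pics/t1.png",cv2.resize(a,None,fx=2.2,fy=2.2,interpolation=2)); cv2.imwrite("pics/s1.png",cv2.resize(b,None,fx=2.6,fy=2.6,interpolation=2))
```

```text
(no output)
```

View pics/t1.png

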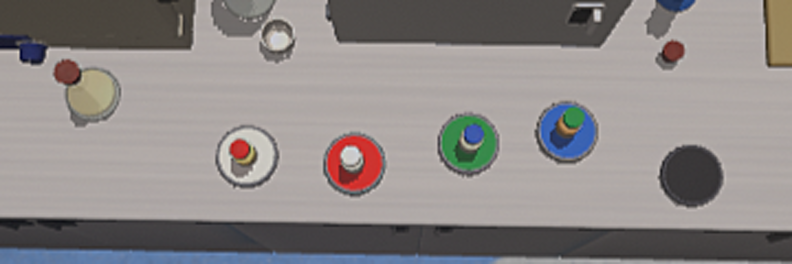

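View pics/s1.png

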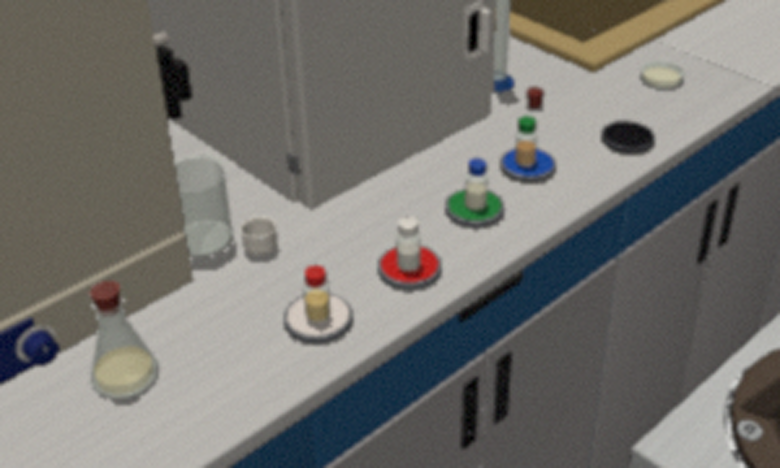

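The top view shows red vial on white holder (252,211 px), white on red (301,214), blue on green (353,205), green on blue (398,199) and black empty (454,220). This gives two pair swaps. Next I measure the centres.

```bash
cat >> h.py <<'E'
HP=dict(white=(252,211),red=(301,214),green=(353,205),blue=(398,199),black=(454,220))
def discs(c):
    """outline of each holder in the top picture: largest foreground blob vs. worktop"""
    im=c["color"].astype(int); out={}
    for k,p in HP.items():
        x,y=p; w=im[y-22:y+23,x-22:x+23]
        hsv=cv2.cvtColor(w.astype(np.uint8),cv2.COLOR_BGR2HSV)
        m=dict(red=(hsv[...,1]>120)&((hsv[...,0]<10)|(hsv[...,0]>170)),green=(hsv[...,1]>100)&(abs(hsv[...,0].astype(int)-65)<20),
          blue=(hsv[...,1]>100)&(abs(hsv[...,0].astype(int)-110)<15),black=hsv[...,2]<90,white=(hsv[...,2]>205)&(hsv[...,1]<40))[k]
        cs,_=cv2.findContours(m.astype(np.uint8),cv2.RETR_EXTERNAL,cv2.CHAIN_APPROX_NONE)
        h=cv2.convexHull(max(cs,key=cv2.contourArea)); (cx,cy),r=cv2.minEnclosingCircle(h)
        out[k]=onz(c,(cx+x-22,cy+y-22),.01),r
    return out
E
python3 - <<'E'
from h import *
c=capture("top")
for k,(p,r) in discs(c).items(): print(k,p.round(4),round(r,1))
for k,p in dict(red=(249.1,207.7),white=(299.1,211.4),blue=(355,200.9),green=(400.4,193.6)).items(): print("cap",k,onz(c,p,.0625).round(4))
for k in C:
    b=boxes_of("top",f"vial_{k}_mid")[0]; print(k,b["p"],np.round(b["rect"],1))
w=capture("wrist"); cv2.imwrite("pics/w0.png",w["color"]); print(np.array(w["extrinsics"]).round(3).tolist(),w["vertical_fov"])
E
```

```text
white [0.4789 0.2588 0.01  ] 11.5
red [0.4715 0.1306 0.01  ] 12.4
green [ 0.4977 -0.0013  0.01  ] 12.1
blue [ 0.5144 -0.1172  0.01  ] 12.4
black [ 0.464  -0.2587  0.01  ] 14.0
cap red [0.4761 0.2549 0.0625]
cap white [0.4691 0.1323 0.0625]
cap blue [ 0.4976 -0.0043  0.0625]
cap green [ 0.5178 -0.1162  0.0625]
red 0.59 [243.7 202.  257.8 212.9]
blue 0.7 [346.8 197.5 361.9 207.8]
white 0.69 [294.  206.2 308.  220.2]
green 0.68 [392.4 187.9 406.8 202.6]
[[0.261, -0.929, -0.264, 0.23], [-0.965, -0.251, -0.073, -0.586], [0.001, 0.274, -0.962, 0.374], [0.0, 0.0, 0.0, 1.0]] 70.83911963483122
```

Request:
jog_arm(rows=[8.5, -21.7, 0, 35.6, 0, -85, 0, 8.5, -21.7, 0, 35.6, 0, -85, 0, 8.5, -21.7, 0, 35.6, 0, -85, 0, 8.5, -21.7, 0, 35.6, 0, -85, 0, 8.5, -21.7, 0, 35.6, 0, -85, 0, 8.5, -21.7, 0, 35.6, 0, -85, 0, 8.5, -21.7, 0, 35.6, 0, -85, 0, 8.5, -21.7, 0, 35.6, 0, -85, 0, 8.5, -21.7, 0, 35.6, 0, -85, 0, 8.5, -21.7, 0, 35.6, 0, -85, 0, 8.5, -60.3, 0, 46.1, 0, -165, 0, 8.5, -60.3, 0, 46.1, 0, -165, 0, 8.5, -60.3, 0, 46.1, 0, -165, 0, 8.5, -60.3, 0, 46.1, 0, -165, 0, 8.5, -60.3, 0, 46.1, 0, -165, 0, 8.5, -60.3, 0, 46.1, 0, -165, 0, 8.5, -60.3, 0, 46.1, 0, -165, 0, 8.5, -60.3, 0, 46.1, 0, -165, 0, 8.5, -60.3, 0, 46.1, 0, -165, 0, 8.5, -60.3, 0, 46.1, 0, -165, 0])

```text
time_s: 3.4
eef_pos: [0.4505, 0.1015, 0.2485]
eef_rot: [-1.203, -1.219, 1.218]
ft_force: [0.4, -1.0, 0.3]
width: 0.0847
```

```bash
cat >> h.py <<'E'
def st():
    s=read_state(); print(round(s["time_s"],2),"pos",np.round(s["eef_pos"],4),"w",round(s["width"],4),"F",np.round(s["ft_force"],1),"q",np.round(s["q"],2)); print(R.from_rotvec(s["eef_rot"]).as_matrix().round(3).tolist()); return s
def go(p):
    s=read_state(); M=R.from_rotvec(s["eef_rot"]).as_matrix()
    print("shift cm to",p,(100*M.T@(np.array(p)-s["eef_pos"])).round(2))
E
python3 -c "
from h import *
st();go([.456,.257,.2])"
```

```text
3.4 pos [0.4505 0.1015 0.2485] w 0.0847 F [ 0.4 -1.   0.3] q [ 0.41  0.29 -0.9   1.9   0.26  1.07  0.98]
[[-0.013, 0.0, -1.0], [1.0, 0.001, -0.013], [0.001, -1.0, -0.0]]
shift cm to [0.456, 0.257, 0.2] [15.54  4.86 -0.75]
```

Request:
jog_arm(rows=[8.5, 15.3, 4.9, -2.7, 0, 0, 0, 8.5, 15.3, 4.9, -2.7, 0, 0, 0, 8.5, 15.3, 4.9, -2.7, 0, 0, 0, 8.5, 15.3, 4.9, -2.7, 0, 0, 0, 8.5, 15.3, 4.9, -2.7, 0, 0, 0, 8.5, 15.3, 4.9, -2.7, 0, 0, 0])

```text
time_s: 4.0
eef_pos: [0.4773, 0.2517, 0.1992]
eef_rot: [-1.208, -1.211, 1.212]
ft_force: [-0.4, -0.1, -0.2]
width: 0.0848
```

Run:
```python
from h import *
s=st(); c=capture("wrist"); cv2.imwrite("pics/w1.png",c["color"]); print(np.array(c["extrinsics"]).round(3).tolist())
for t,z in [(f"vial_{k}_mid",.0395) for k in C]+[(f"holder_{k}_top",.01) for k in C+["black"]]:
    for r in pinpoint("wrist",t)[:2]: print(t,round(r["p"],2),np.round(r["location"]),onz(c,r["location"],z).round(4))
```

```text
4.0 pos [0.4773 0.2517 0.1992] w 0.0848 F [-0.4 -0.1 -0.2] q [ 0.03  0.48 -0.85  1.8   0.41  1.05  0.6 ]
[[-0.003, -0.0, -1.0], [1.0, -0.001, -0.003], [-0.001, -1.0, 0.0]]
[[-0.002, 0.962, 0.272, 0.408], [1.0, 0.003, -0.002, 0.251], [-0.002, 0.272, -0.962, 0.324], [0.0, 0.0, 0.0, 1.0]]
vial_red_mid 0.83 [317. 191.] [0.4766 0.252  0.0395]
vial_red_mid 0.2 [207. 179.] [0.4642 0.1385 0.0395]
vial_blue_mid 0.84 [ 71. 206.] [ 0.4938 -0.0086  0.0395]
vial_white_mid 0.97 [202. 184.] [0.4693 0.133  0.0395]
holder_red_top 0.58 [208. 182.] [0.4731 0.1275 0.01  ]
holder_blue_top 0.95 [  2. 216.] [ 0.5152 -0.1199  0.01  ]
holder_white_top 0.56 [317. 185.] [0.4766 0.2524 0.01  ]
holder_green_top 0.8 [ 96. 204.] [ 0.5003 -0.0053  0.01  ]
holder_green_top 0.71 [203. 185.] [0.4767 0.1216 0.01  ]
```

View pics/w1.png

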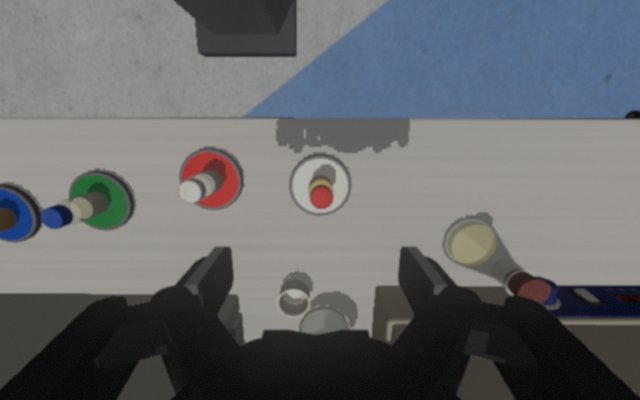

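Request:
jog_arm(rows=[8.5, 0.1, 5, 0, 0, 0, 0, 8.5, 0.1, 10, 0, 0, 0, 0, 8.5, 0.1, 13.5, 0, 0, 0, 0, 8.5, 0.1, 16.2, 0, 0, 0, 0, 8.5, 0.1, 16.2, 0, 0, 0, 0, 8.5, 0.1, 16.2, 0, 0, 0, 0, 2, 0.1, 16.2, 0, 0, 0, 0, 2, 0.1, 16.2, 0, 0, 0, 0, 2, 0.1, 16.2, 0, 0, 0, 0, 2, 0.1, 16.2, 0, 0, 0, 0, 2, 0.1, 16.2, 0, 0, 0, 0, 2, 0.1, 16.2, 0, 0, 0, 0, 2, 0.1, 16.2, 0, 0, 0, 0, 2, 0.1, 16.2, 0, 0, 0, 0, 2, 0.1, 16.2, 0, 0, 0, 0])

```text
time_s: 6.0
eef_pos: [0.4777, 0.2536, 0.0382]
eef_rot: [-1.209, -1.212, 1.211]
ft_force: [-0.9, -1.8, 7.1]
width: 0.0251
```

Request:
jog_arm(rows=[2, 0, -0.5, 0, 0, 0, 0, 2, 0, -1.5, 0, 0, 0, 0, 2, 0, -4, 0, 0, 0, 0, 2, 0, -8, 0, 0, 0, 0, 2, 0, -12, 0, 0, 0, 0, 2, 0, -12, 0, 0, 0, 0, 2, 0, -12, 0, 0, 0, 0])

```text
time_s: 6.7
eef_pos: [0.4778, 0.2536, 0.1586]
eef_rot: [-1.209, -1.213, 1.209]
ft_force: [-1.1, -1.2, -0.8]
width: 0.0249
```

Run:
```python
from h import *
s=st(); c=capture("wrist"); cv2.imwrite("pics/w2.png",c["color"][100:]); go([.464,-.2587,.158])
```

```text
6.7 pos [0.4778 0.2536 0.1586] w 0.0249 F [-1.1 -1.2 -0.8] q [ 0.    0.53 -0.82  1.84  0.46  0.97  0.55]
[[-0.003, 0.002, -1.0], [1.0, 0.001, -0.003], [0.001, -1.0, -0.002]]
shift cm to [0.464, -0.2587, 0.158] [-5.117e+01 -4.000e-02  1.460e+00]
```

View pics/w2.png

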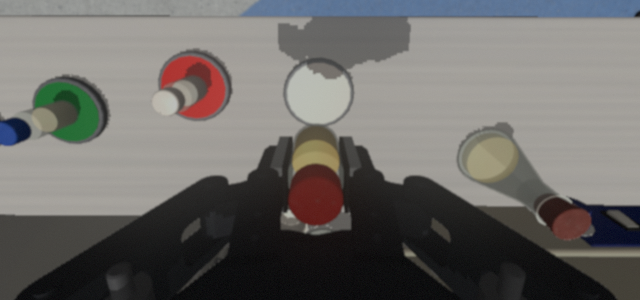

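Request:
jog_arm(rows=[2, -3, 0, 0, 0, 0, 0, 2, -7, 0, 0, 0, 0, 0, 2, -11.5, 0, 0.2, 0, 0, 0, 2, -16, 0, 0.4, 0, 0, 0, 2, -20.5, 0, 0.5, 0, 0, 0, 2, -25, 0, 0.6, 0, 0, 0, 2, -29.5, 0, 0.8, 0, 0, 0, 2, -34, 0, 1, 0, 0, 0, 2, -38.5, 0, 1.2, 0, 0, 0, 2, -43, 0, 1.3, 0, 0, 0, 2, -47, 0, 1.4, 0, 0, 0, 2, -50, 0, 1.4, 0, 0, 0, 2, -51.2, 0, 1.4, 0, 0, 0, 2, -51.2, 0, 1.4, 0, 0, 0, 2, -51.2, 0, 1.4, 0, 0, 0, 2, -51.2, 0, 1.4, 0, 0, 0])

```text
time_s: 8.35
eef_pos: [0.465, -0.2564, 0.1572]
eef_rot: [-1.206, -1.214, 1.213]
ft_force: [0.2, 0.5, -0.2]
width: 0.0251
```

Run:
```python
from h import *
c=dict(capture("wrist")); s=st(); cv2.imwrite("pics/w3.png",c["color"])
for t in ["holder_black_top","holder_blue_top"]:
    for r in pinpoint("wrist",t)[:1]: print(t,round(r["p"],2),np.round(r["location"]),onz(c,r["location"],.01).round(4))
```

```text
8.4 pos [ 0.465  -0.2566  0.1573] w 0.0251 F [-0.3  0.4  0.2] q [ 0.98  0.51 -0.8   1.86  0.44  0.95  1.56]
[[-0.006, -0.0, -1.0], [1.0, 0.0, -0.006], [0.0, -1.0, 0.0]]
holder_black_top 0.82 [315. 192.] [ 0.4623 -0.2577  0.01  ]
holder_blue_top 0.64 [445. 240.] [ 0.5138 -0.1211  0.01  ]
```

View pics/w3.png

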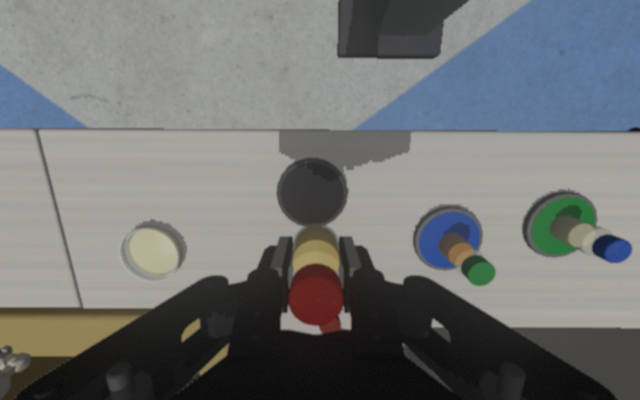

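Request:
jog_arm(rows=[2, -0.3, 4, 0.2, 0, 0, 0, 2, -0.3, 8, 0.2, 0, 0, 0, 2, -0.3, 10.5, 0.2, 0, 0, 0, 2, -0.3, 11.4, 0.2, 0, 0, 0, 2, -0.3, 11.8, 0.2, 0, 0, 0, 2, -0.3, 11.9, 0.2, 0, 0, 0, 2, -0.3, 11.9, 0.2, 0, 0, 0, 2, -0.3, 11.9, 0.2, 0, 0, 0])

```text
time_s: 9.3
eef_pos: [0.4635, -0.2619, 0.0394]
eef_rot: [-1.21, -1.212, 1.211]
ft_force: [-0.6, -0.5, -0.5]
width: 0.0255
```

Request:
jog_arm(rows=[3.5, 0, 0, 0, 0, 0, 0, 5, 0, 0, 0, 0, 0, 0, 7, 0, 0, 0, 0, 0, 0, 8.5, 0, 0, 0, 0, 0, 0, 8.5, 0, 0, 0, 0, 0, 0, 8.5, 0, -2, 0, 0, 0, 0, 8.5, 0, -5, 0, 0, 0, 0, 8.5, 0, -9, 0, 0, 0, 0, 8.5, 0, -13, 0, 0, 0, 0, 8.5, 0, -16, 0, 0, 0, 0, 8.5, 0, -16, 0, 0, 0, 0, 8.5, 0, -16, 0, 0, 0, 0])

```text
time_s: 10.5
eef_pos: [0.4628, -0.2618, 0.1987]
eef_rot: [-1.209, -1.211, 1.212]
ft_force: [0.2, 0.1, -0.2]
width: 0.0851
```

Run:
```python
from h import *
c=capture("wrist"); s=st(); cv2.imwrite("pics/w4.png",c["color"])
for t in ["vial_red_mid","holder_black_top"]:
    for r in pinpoint("wrist",t)[:1]: print(t,round(r["p"],2),np.round(r["location"]),onz(c,r["location"],.01 if "top" in t else .0395).round(4))
go([.470,.1325,.199])
```

```text
10.55 pos [ 0.4623 -0.2617  0.1977] w 0.0851 F [-0.4 -0.1 -1.1] q [ 1.02  0.46 -0.83  1.82  0.39  1.03  1.61]
[[-0.003, -0.001, -1.0], [1.0, -0.0, -0.003], [-0.0, -1.0, 0.001]]
vial_red_mid 0.83 [315. 193.] [ 0.4642 -0.2632  0.0395]
holder_black_top 0.73 [553. 226.] [0.5112 0.0188 0.01  ]
shift cm to [0.47, 0.1325, 0.199] [39.39 -0.16 -0.92]
```

View pics/w4.png

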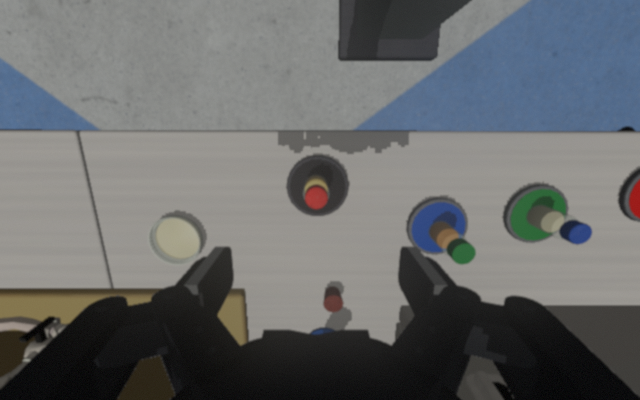

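Red is standing centred on black (disc at 318,185; cap at 317,195). Next is the white vial.

Request:
jog_arm(rows=[8.5, 4, 0, 0, 0, 0, 0, 8.5, 9, 0, 0, 0, 0, 0, 8.5, 14, 0, -0.3, 0, 0, 0, 8.5, 19, 0, -0.5, 0, 0, 0, 8.5, 24, 0, -0.7, 0, 0, 0, 8.5, 29, 0, -0.8, 0, 0, 0, 8.5, 34, 0, -0.8, 0, 0, 0, 8.5, 38, 0, -0.8, 0, 0, 0, 8.5, 39.4, 0, -0.8, 0, 0, 0, 8.5, 39.4, 0, -0.8, 0, 0, 0, 8.5, 39.4, 0, -0.8, 0, 0, 0, 8.5, 39.4, 0, -0.8, 0, 0, 0])

```text
time_s: 11.85
eef_pos: [0.4696, 0.1309, 0.1976]
eef_rot: [-1.208, -1.209, 1.211]
ft_force: [0.3, -0.2, -0.1]
width: 0.085
```

```bash
cat >> h.py <<'E'
def look(*ts):
    c=capture("wrist"); s=st()
    for t in ts:
        for r in pinpoint("wrist",t)[:1]: print(t,round(r["p"],2),np.round(r["location"]),onz(c,r["location"],.01 if "top" in t else .0395).round(4))
    return c
E
python3 -c "
from h import *
look('vial_white_mid','holder_white_top','holder_red_top')"
```

```text
11.9 pos [0.4697 0.1308 0.1978] w 0.0852 F [-0.2  0.2 -0.3] q [ 0.31  0.41 -0.9   1.91  0.38  1.    0.81]
[[-0.001, -0.001, -1.0], [1.0, -0.001, -0.001], [-0.001, -1.0, 0.001]]
vial_white_mid 0.76 [318. 194.] [0.4717 0.1328 0.0395]
holder_white_top 0.67 [421. 194.] [0.479  0.2508 0.01  ]
holder_red_top 0.68 [ 91. 238.] [ 0.5336 -0.1398  0.01  ]
```

Request:
jog_arm(rows=[8.5, 0.1, 5, -0.1, 0, 0, 0, 8.5, 0.1, 10, -0.1, 0, 0, 0, 8.5, 0.1, 13.5, -0.1, 0, 0, 0, 8.5, 0.1, 16, -0.1, 0, 0, 0, 8.5, 0.1, 16, -0.1, 0, 0, 0, 8.5, 0.1, 16, -0.1, 0, 0, 0, 2, 0.1, 16, -0.1, 0, 0, 0, 2, 0.1, 16, -0.1, 0, 0, 0, 2, 0.1, 16, -0.1, 0, 0, 0, 2, 0.1, 16, -0.1, 0, 0, 0, 2, 0.1, 16, -0.1, 0, 0, 0, 2, 0.1, 16, -0.1, 0, 0, 0, 2, 0.1, 16, -0.1, 0, 0, 0, 2, 0.1, 16, -0.1, 0, 0, 0])

```text
time_s: 13.45
eef_pos: [0.4711, 0.1334, 0.0391]
eef_rot: [-1.209, -1.212, 1.211]
ft_force: [-0.4, -0.7, 9.3]
width: 0.0248
```

Request:
jog_arm(rows=[2, 0, -0.5, 0, 0, 0, 0, 2, 0, -1.5, 0, 0, 0, 0, 2, 0, -4, 0, 0, 0, 0, 2, 0, -8, 0, 0, 0, 0, 2, 0, -12, 0, 0, 0, 0, 2, 3, -12, -0.2, 0, 0, 0, 2, 7, -12, -0.4, 0, 0, 0, 2, 11, -12, -0.6, 0, 0, 0, 2, 12.5, -12, -0.6, 0, 0, 0, 2, 12.5, -12, -0.6, 0, 0, 0, 2, 12.5, -12, -0.6, 0, 0, 0])

```text
time_s: 14.55
eef_pos: [0.4761, 0.258, 0.1585]
eef_rot: [-1.208, -1.211, 1.212]
ft_force: [0.1, -0.4, -0.1]
width: 0.0247
```

```bash
python3 -c "
from h import *
c=look('vial_white_mid','holder_white_top','holder_red_top');cv2.imwrite('pics/w5.png',c['color'])"
```

```text
14.6 pos [0.4763 0.2572 0.1583] w 0.0248 F [ 0.1 -0.6  0.2] q [ 0.    0.54 -0.84  1.84  0.48  0.98  0.53]
[[-0.002, -0.0, -1.0], [1.0, -0.001, -0.002], [-0.001, -1.0, 0.0]]
vial_white_mid 0.78 [314. 271.] [0.5456 0.2561 0.0395]
holder_white_top 0.56 [312. 196.] [0.4779 0.2534 0.01  ]
holder_red_top 0.84 [188. 187.] [0.4693 0.1299 0.01  ]
```

View pics/w5.png

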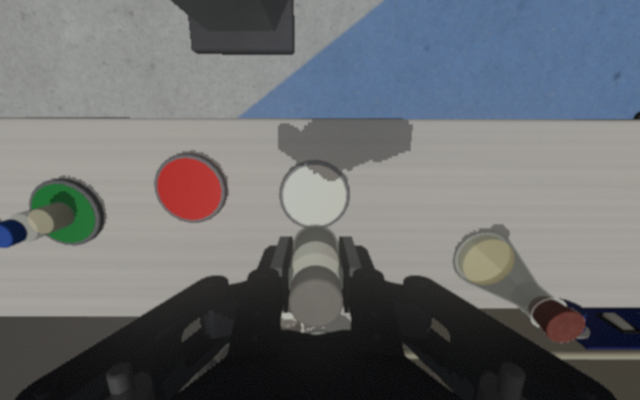

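Request:
jog_arm(rows=[2, -0.1, 4, 0, 0, 0, 0, 2, -0.1, 8, 0, 0, 0, 0, 2, -0.1, 10.5, 0, 0, 0, 0, 2, -0.1, 11.4, 0, 0, 0, 0, 2, -0.1, 11.8, 0, 0, 0, 0, 2, -0.1, 11.9, 0, 0, 0, 0, 2, -0.1, 11.9, 0, 0, 0, 0, 2, -0.1, 11.9, 0, 0, 0, 0, 3.5, -0.1, 11.9, 0, 0, 0, 0, 5, -0.1, 11.9, 0, 0, 0, 0, 7, -0.1, 11.9, 0, 0, 0, 0, 8.5, -0.1, 11.9, 0, 0, 0, 0, 8.5, -0.1, 11.9, 0, 0, 0, 0])

```text
time_s: 16.05
eef_pos: [0.4763, 0.2574, 0.0393]
eef_rot: [-1.208, -1.211, 1.211]
ft_force: [0.3, 0.5, -0.1]
width: 0.0854
```

Request:
jog_arm(rows=[8.5, 0, -2, 0, 0, 0, 0, 8.5, 0, -5, 0, 0, 0, 0, 8.5, 0, -9, 0, 0, 0, 0, 8.5, 0, -13, 0, 0, 0, 0, 8.5, 0, -16, 0, 0, 0, 0, 8.5, 0, -16, 0, 0, 0, 0, 8.5, 0, -16, 0, 0, 0, 0])

```text
time_s: 16.75
eef_pos: [0.4765, 0.2574, 0.1997]
eef_rot: [-1.209, -1.212, 1.21]
ft_force: [0.4, 0.0, -0.3]
width: 0.0848
```

```bash
python3 -c "
from h import *
c=look('vial_white_mid','holder_white_top');cv2.imwrite('pics/w6.png',c['color'][100:300]);go([.464,-.262,.198])"
```

```text
16.8 pos [0.4761 0.257  0.1987] w 0.0849 F [ 0.8 -0.2 -1.1] q [ 0.03  0.49 -0.87  1.79  0.43  1.06  0.57]
[[-0.003, -0.0, -1.0], [1.0, -0.001, -0.003], [-0.001, -1.0, 0.0]]
vial_white_mid 0.82 [316. 192.] [0.4773 0.2563 0.0395]
holder_white_top 0.57 [310. 185.] [0.4769 0.2501 0.01  ]
shift cm to [0.464, -0.262, 0.198] [-51.88   0.07   1.33]
```

View pics/w6.png

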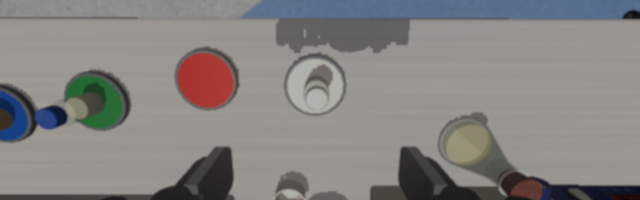

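White stands centred on its holder (315,184 px). Back to the black holder for red.

Request:
jog_arm(rows=[8.5, -3, 0, 0, 0, 0, 0, 8.5, -7, 0, 0, 0, 0, 0, 8.5, -11.5, 0, 0.2, 0, 0, 0, 8.5, -16, 0, 0.4, 0, 0, 0, 8.5, -20.5, 0, 0.5, 0, 0, 0, 8.5, -25, 0, 0.6, 0, 0, 0, 8.5, -29.5, 0, 0.8, 0, 0, 0, 8.5, -34, 0, 1, 0, 0, 0, 8.5, -38.5, 0, 1.2, 0, 0, 0, 8.5, -43, 0, 1.3, 0, 0, 0, 8.5, -47, 0, 1.3, 0, 0, 0, 8.5, -50, 0, 1.3, 0, 0, 0, 8.5, -51.9, 0, 1.3, 0, 0, 0, 8.5, -51.9, 0, 1.3, 0, 0, 0, 8.5, -51.9, 0, 1.3, 0, 0, 0, 8.5, -51.9, 0, 1.3, 0, 0, 0])

```text
time_s: 18.5
eef_pos: [0.4648, -0.2601, 0.1989]
eef_rot: [-1.206, -1.213, 1.212]
ft_force: [0.5, -1.0, -0.2]
width: 0.0848
```

```bash
python3 -c "
from h import *
c=look('vial_red_mid','vial_green_mid','holder_blue_top')"
```

```text
18.55 pos [ 0.4649 -0.2601  0.1991] w 0.085 F [0.2 0.8 0.4] q [ 1.02  0.47 -0.83  1.81  0.39  1.04  1.61]
[[-0.005, -0.0, -1.0], [1.0, 0.001, -0.005], [0.001, -1.0, 0.0]]
vial_red_mid 0.94 [317. 188.] [ 0.4605 -0.2597  0.0395]
vial_green_mid 0.86 [448. 242.] [ 0.5207 -0.1151  0.0395]
holder_blue_top 0.89 [433. 227.] [ 0.5145 -0.1204  0.01  ]
```

Request:
jog_arm(rows=[8.5, -0.1, 5, 0.1, 0, 0, 0, 8.5, -0.1, 10, 0.1, 0, 0, 0, 8.5, -0.1, 13.5, 0.1, 0, 0, 0, 8.5, -0.1, 16, 0.1, 0, 0, 0, 8.5, -0.1, 16, 0.1, 0, 0, 0, 8.5, -0.1, 16, 0.1, 0, 0, 0, 2, -0.1, 16, 0.1, 0, 0, 0, 2, -0.1, 16, 0.1, 0, 0, 0, 2, -0.1, 16, 0.1, 0, 0, 0, 2, -0.1, 16, 0.1, 0, 0, 0, 2, -0.1, 16, 0.1, 0, 0, 0, 2, -0.1, 16, 0.1, 0, 0, 0, 2, -0.1, 16, 0.1, 0, 0, 0, 2, -0.1, 16, 0.1, 0, 0, 0])

```text
time_s: 20.1
eef_pos: [0.4641, -0.2629, 0.0401]
eef_rot: [-1.209, -1.211, 1.212]
ft_force: [-1.3, 0.4, 7.1]
width: 0.0251
```

Request:
jog_arm(rows=[2, 0, -0.5, 0, 0, 0, 0, 2, 0, -1.5, 0, 0, 0, 0, 2, 0, -4, 0, 0, 0, 0, 2, 0, -8, 0, 0, 0, 0, 2, 0, -12, 0, 0, 0, 0, 2, 0, -12, 0, 0, 0, 0, 2, 4, -12, 0, 0, 0, 0, 2, 8.5, -12, -0.2, 0, 0, 0, 2, 13, -12, -0.4, 0, 0, 0, 2, 17.5, -12, -0.6, 0, 0, 0, 2, 22, -12, -0.6, 0, 0, 0, 2, 26.5, -12, -0.6, 0, 0, 0, 2, 31, -12, -0.6, 0, 0, 0, 2, 35, -12, -0.6, 0, 0, 0, 2, 38, -12, -0.6, 0, 0, 0, 2, 39.2, -12, -0.6, 0, 0, 0, 2, 39.2, -12, -0.6, 0, 0, 0, 2, 39.2, -12, -0.6, 0, 0, 0, 2, 39.2, -12, -0.6, 0, 0, 0])

```text
time_s: 22.0
eef_pos: [0.4687, 0.1274, 0.159]
eef_rot: [-1.209, -1.209, 1.211]
ft_force: [0.2, -0.3, 0.2]
width: 0.025
```

```bash
python3 -c "
from h import *
c=look('vial_red_mid','holder_red_top','vial_blue_mid','holder_green_top');cv2.imwrite('pics/w7.png',c['color'][100:])"
```

```text
22.05 pos [0.4688 0.1275 0.1591] w 0.0251 F [ 0.1 -0.2 -1.3] q [ 0.28  0.45 -0.86  1.96  0.43  0.92  0.77]
[[-0.0, -0.0, -1.0], [1.0, -0.001, -0.0], [-0.001, -1.0, 0.0]]
vial_red_mid 0.78 [314. 266.] [0.5333 0.1245 0.0395]
holder_red_top 0.56 [318. 194.] [0.4683 0.1289 0.01  ]
vial_blue_mid 0.87 [176. 230.] [ 0.4955 -0.0041  0.0395]
holder_green_top 0.61 [190. 224.] [ 0.5007 -0.0036  0.01  ]
```

View pics/w7.png

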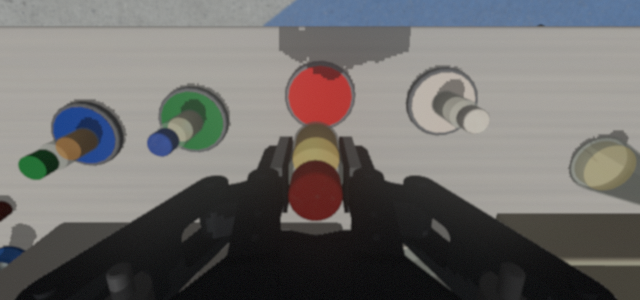

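Request:
jog_arm(rows=[2, 0.3, 4, 0, 0, 0, 0, 2, 0.3, 8, 0, 0, 0, 0, 2, 0.3, 10.5, 0, 0, 0, 0, 2, 0.3, 11.4, 0, 0, 0, 0, 2, 0.3, 11.8, 0, 0, 0, 0, 2, 0.3, 11.9, 0, 0, 0, 0, 2, 0.3, 11.9, 0, 0, 0, 0, 2, 0.3, 11.9, 0, 0, 0, 0, 3.5, 0.3, 11.9, 0, 0, 0, 0, 5, 0.3, 11.9, 0, 0, 0, 0, 7, 0.3, 11.9, 0, 0, 0, 0, 8.5, 0.3, 11.9, 0, 0, 0, 0, 8.5, 0.3, 11.9, 0, 0, 0, 0])

```text
time_s: 23.55
eef_pos: [0.4686, 0.1324, 0.0403]
eef_rot: [-1.208, -1.211, 1.211]
ft_force: [0.1, 0.3, 0.5]
width: 0.0851
```

Request:
jog_arm(rows=[8.5, 0, -2, 0, 0, 0, 0, 8.5, 0, -5, 0, 0, 0, 0, 8.5, 0, -9, 0, 0, 0, 0, 8.5, 0, -13, 0, 0, 0, 0, 8.5, 0, -16, 0, 0, 0, 0, 8.5, 0, -16, 0, 0, 0, 0, 8.5, -4, -16, -0.5, 0, 0, 0, 8.5, -8.5, -16, -1.5, 0, 0, 0, 8.5, -13, -16, -2.5, 0, 0, 0, 8.5, -17.5, -16, -3.5, 0, 0, 0, 8.5, -22, -16, -4.5, 0, 0, 0, 8.5, -24.7, -16, -5, 0, 0, 0, 8.5, -24.7, -16, -5, 0, 0, 0, 8.5, -24.7, -16, -5, 0, 0, 0, 8.5, -24.7, -16, -5, 0, 0, 0])

```text
time_s: 25.05
eef_pos: [0.519, -0.113, 0.2]
eef_rot: [-1.206, -1.213, 1.212]
ft_force: [-0.0, -0.5, 0.2]
width: 0.0847
```

```bash
python3 -c "
from h import *
c=look('vial_red_mid','holder_red_top','vial_green_mid','holder_blue_top','vial_blue_mid','holder_green_top');cv2.imwrite('pics/w8.png',c['color'])"
```

```text
25.1 pos [ 0.5191 -0.1128  0.2002] w 0.0851 F [ 0.2  0.8 -0.2] q [ 0.73  0.47 -0.84  1.81  0.4   1.04  1.31]
[[-0.005, -0.0, -1.0], [1.0, 0.0, -0.005], [0.0, -1.0, 0.0]]
vial_red_mid 0.94 [564. 142.] [0.4672 0.1332 0.0395]
holder_red_top 0.89 [538. 144.] [0.4715 0.1303 0.01  ]
vial_green_mid 0.84 [313. 190.] [ 0.5171 -0.1165  0.0395]
holder_blue_top 0.95 [313. 181.] [ 0.5145 -0.1172  0.01  ]
vial_blue_mid 0.9 [420. 171.] [ 0.4971 -0.0067  0.0395]
holder_green_top 0.82 [413. 170.] [ 0.5004 -0.0038  0.01  ]
```

View pics/w8.png

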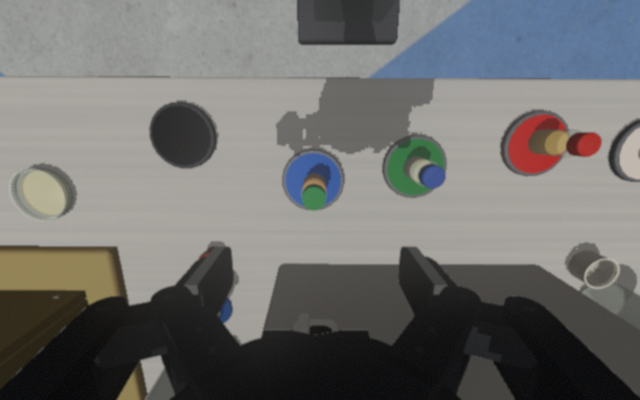

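Request:
jog_arm(rows=[8.5, -0.3, 5, 0.2, 0, 0, 0, 8.5, -0.3, 10, 0.2, 0, 0, 0, 8.5, -0.3, 13.5, 0.2, 0, 0, 0, 8.5, -0.3, 16, 0.2, 0, 0, 0, 8.5, -0.3, 16.1, 0.2, 0, 0, 0, 8.5, -0.3, 16.1, 0.2, 0, 0, 0, 2, -0.3, 16.1, 0.2, 0, 0, 0, 2, -0.3, 16.1, 0.2, 0, 0, 0, 2, -0.3, 16.1, 0.2, 0, 0, 0, 2, -0.3, 16.1, 0.2, 0, 0, 0, 2, -0.3, 16.1, 0.2, 0, 0, 0, 2, -0.3, 16.1, 0.2, 0, 0, 0, 2, -0.3, 16.1, 0.2, 0, 0, 0, 2, -0.3, 16.1, 0.2, 0, 0, 0])

```text
time_s: 26.8
eef_pos: [0.5177, -0.1176, 0.0402]
eef_rot: [-1.209, -1.212, 1.211]
ft_force: [-2.3, -0.6, 8.5]
width: 0.0249
```

Request:
jog_arm(rows=[2, 0, -0.5, 0, 0, 0, 0, 2, 0, -1.5, 0, 0, 0, 0, 2, 0, -4, 0, 0, 0, 0, 2, 0, -8, 0, 0, 0, 0, 2, 0, -12, 0, 0, 0, 0, 2, 0, -12, 0, 0, 0, 0, 2, -4, -12, 1.5, 0, 0, 0, 2, -8, -12, 3, 0, 0, 0, 2, -12, -12, 4.5, 0, 0, 0, 2, -14.4, -12, 5.4, 0, 0, 0, 2, -14.4, -12, 5.4, 0, 0, 0, 2, -14.4, -12, 5.4, 0, 0, 0, 2, -14.4, -12, 5.4, 0, 0, 0])

```text
time_s: 28.1
eef_pos: [0.4642, -0.2603, 0.1596]
eef_rot: [-1.207, -1.213, 1.212]
ft_force: [-0.2, 0.6, -0.8]
width: 0.025
```

```bash
python3 -c "
from h import *
c=look('vial_green_mid','holder_blue_top','holder_black_top');cv2.imwrite('pics/w9.png',c['color'])"
```

```text
28.15 pos [ 0.4643 -0.2602  0.1596] w 0.0251 F [ 0.1  0.3 -0.1] q [ 1.    0.51 -0.81  1.86  0.44  0.96  1.57]
[[-0.005, 0.0, -1.0], [1.0, 0.0, -0.005], [0.0, -1.0, -0.0]]
vial_green_mid 0.77 [316. 269.] [ 0.5327 -0.2602  0.0395]
holder_blue_top 0.73 [452. 238.] [ 0.5122 -0.1172  0.01  ]
holder_black_top 0.82 [318. 194.] [ 0.4647 -0.2593  0.01  ]
```

View pics/w9.png

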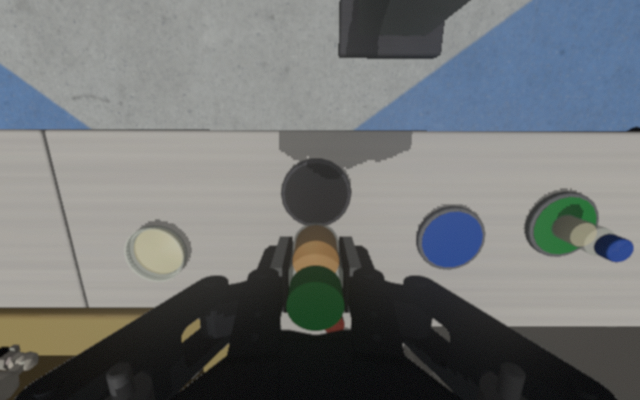

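Aligned over black (316,192 px); green's own blue holder is now free at (451,238 px).

Request:
jog_arm(rows=[2, 0, 4, 0, 0, 0, 0, 2, 0, 8, 0, 0, 0, 0, 2, 0, 10.5, 0, 0, 0, 0, 2, 0, 11.4, 0, 0, 0, 0, 2, 0, 11.8, 0, 0, 0, 0, 2, 0, 11.9, 0, 0, 0, 0, 2, 0, 11.9, 0, 0, 0, 0, 2, 0, 11.9, 0, 0, 0, 0, 3.5, 0, 11.9, 0, 0, 0, 0, 5, 0, 11.9, 0, 0, 0, 0, 7, 0, 11.9, 0, 0, 0, 0, 8.5, 0, 11.9, 0, 0, 0, 0, 8.5, 0, 11.9, 0, 0, 0, 0])

```text
time_s: 29.6
eef_pos: [0.4638, -0.2616, 0.0403]
eef_rot: [-1.208, -1.211, 1.211]
ft_force: [-0.0, -0.6, -0.3]
width: 0.0849
```

Request:
jog_arm(rows=[8.5, 0, -2, 0, 0, 0, 0, 8.5, 0, -5, 0, 0, 0, 0, 8.5, 0, -9, 0, 0, 0, 0, 8.5, 0, -13, 0, 0, 0, 0, 8.5, 0, -16, 0, 0, 0, 0, 8.5, 0, -16, 0, 0, 0, 0, 8.5, 4, -16, -0.5, 0, 0, 0, 8.5, 8.5, -16, -1, 0, 0, 0, 8.5, 13, -16, -1.5, 0, 0, 0, 8.5, 17.5, -16, -2.3, 0, 0, 0, 8.5, 22, -16, -3, 0, 0, 0, 8.5, 25.5, -16, -3.3, 0, 0, 0, 8.5, 25.5, -16, -3.3, 0, 0, 0, 8.5, 25.5, -16, -3.3, 0, 0, 0, 8.5, 25.5, -16, -3.3, 0, 0, 0])

```text
time_s: 31.1
eef_pos: [0.4957, -0.0078, 0.1997]
eef_rot: [-1.208, -1.209, 1.211]
ft_force: [-0.9, -0.5, -0.1]
width: 0.0854
```

```bash
python3 -c "
from h import *
c=look('vial_green_mid','holder_black_top','vial_blue_mid','holder_green_top');cv2.imwrite('pics/w10.png',c['color'])"
```

```text
31.15 pos [ 0.4958 -0.008   0.1998] w 0.0852 F [-0.3  0.1 -0.4] q [ 0.59  0.42 -0.89  1.89  0.38  1.01  1.1 ]
[[-0.001, -0.001, -1.0], [1.0, -0.001, -0.001], [-0.001, -1.0, 0.001]]
vial_green_mid 0.67 [ 66. 162.] [ 0.4649 -0.262   0.0395]
holder_black_top 0.58 [ 64. 160.] [ 0.4671 -0.2905  0.01  ]
vial_blue_mid 0.84 [316. 192.] [ 0.4962 -0.0089  0.0395]
holder_green_top 0.75 [321. 189.] [ 0.5004 -0.0023  0.01  ]
```

View pics/w10.png

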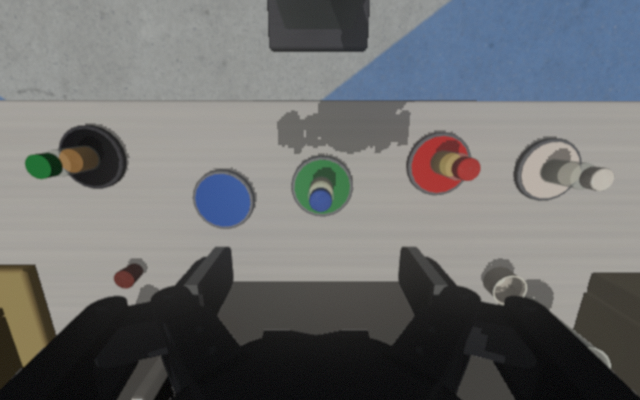

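Request:
jog_arm(rows=[8.5, 0.2, 5, 0, 0, 0, 0, 8.5, 0.2, 10, 0, 0, 0, 0, 8.5, 0.2, 13.5, 0, 0, 0, 0, 8.5, 0.2, 16, 0, 0, 0, 0, 8.5, 0.2, 16, 0, 0, 0, 0, 8.5, 0.2, 16, 0, 0, 0, 0, 2, 0.2, 16, 0, 0, 0, 0, 2, 0.2, 16, 0, 0, 0, 0, 2, 0.2, 16, 0, 0, 0, 0, 2, 0.2, 16, 0, 0, 0, 0, 2, 0.2, 16, 0, 0, 0, 0, 2, 0.2, 16, 0, 0, 0, 0, 2, 0.2, 16, 0, 0, 0, 0, 2, 0.2, 16, 0, 0, 0, 0])

```text
time_s: 32.75
eef_pos: [0.4964, -0.0045, 0.0411]
eef_rot: [-1.209, -1.212, 1.211]
ft_force: [-1.5, -0.2, 7.8]
width: 0.0255
```

Request:
jog_arm(rows=[2, 0, -0.5, 0, 0, 0, 0, 2, 0, -1.5, 0, 0, 0, 0, 2, 0, -4, 0, 0, 0, 0, 2, 0, -8, 0, 0, 0, 0, 2, 0, -12, 0, 0, 0, 0, 2, 0, -12, 0, 0, 0, 0, 2, -4, -12, -0.6, 0, 0, 0, 2, -8, -12, -1.2, 0, 0, 0, 2, -11.2, -12, -1.7, 0, 0, 0, 2, -11.2, -12, -1.7, 0, 0, 0, 2, -11.2, -12, -1.7, 0, 0, 0, 2, -11.2, -12, -1.7, 0, 0, 0])

```text
time_s: 33.95
eef_pos: [0.5131, -0.1152, 0.1605]
eef_rot: [-1.207, -1.213, 1.212]
ft_force: [-0.2, 0.4, 0.5]
width: 0.0256
```

```bash
python3 -c "
from h import *
c=look('vial_blue_mid','holder_blue_top','holder_green_top');cv2.imwrite('pics/w11.png',c['color'])"
```

```text
34.0 pos [ 0.5132 -0.115   0.1605] w 0.0251 F [ 1.  -0.1 -1.3] q [ 0.73  0.51 -0.84  1.87  0.45  0.96  1.26]
[[-0.005, 0.0, -1.0], [1.0, 0.0, -0.005], [0.0, -1.0, -0.0]]
vial_blue_mid 0.71 [311. 268.] [ 0.58   -0.1205  0.0395]
holder_blue_top 0.82 [313. 195.] [ 0.5149 -0.1191  0.01  ]
holder_green_top 0.57 [427. 180.] [ 0.4987 -0.0053  0.01  ]
```

View pics/w11.png

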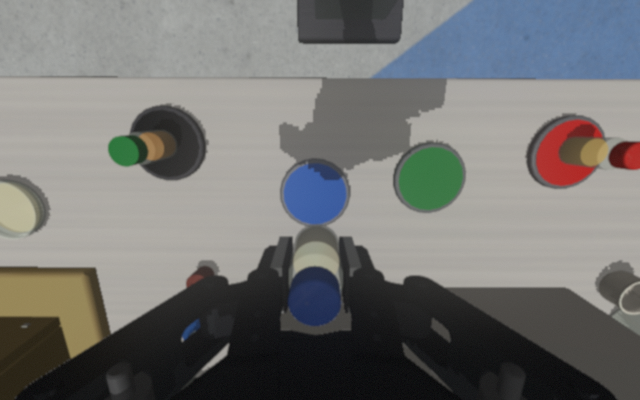

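Request:
jog_arm(rows=[2, -0.2, 4, 0, 0, 0, 0, 2, -0.2, 8, 0, 0, 0, 0, 2, -0.2, 10.5, 0, 0, 0, 0, 2, -0.2, 11.4, 0, 0, 0, 0, 2, -0.2, 11.8, 0, 0, 0, 0, 2, -0.2, 11.9, 0, 0, 0, 0, 2, -0.2, 11.9, 0, 0, 0, 0, 2, -0.2, 11.9, 0, 0, 0, 0, 3.5, -0.2, 11.9, 0, 0, 0, 0, 5, -0.2, 11.9, 0, 0, 0, 0, 7, -0.2, 11.9, 0, 0, 0, 0, 8.5, -0.2, 11.9, 0, 0, 0, 0, 8.5, -0.2, 11.9, 0, 0, 0, 0])

```text
time_s: 35.45
eef_pos: [0.5134, -0.1185, 0.0413]
eef_rot: [-1.208, -1.211, 1.211]
ft_force: [-0.2, 0.3, -0.4]
width: 0.0849
```

Request:
jog_arm(rows=[8.5, 0, -2, 0, 0, 0, 0, 8.5, 0, -5, 0, 0, 0, 0, 8.5, 0, -9, 0, 0, 0, 0, 8.5, 0, -13, 0, 0, 0, 0, 8.5, 0, -16, 0, 0, 0, 0, 8.5, 0, -16, 0, 0, 0, 0, 8.5, -4, -16, 1.5, 0, 0, 0, 8.5, -8, -16, 3, 0, 0, 0, 8.5, -12, -16, 4.3, 0, 0, 0, 8.5, -14.5, -16, 4.9, 0, 0, 0, 8.5, -14.5, -16, 4.9, 0, 0, 0, 8.5, -14.5, -16, 4.9, 0, 0, 0, 8.5, -14.5, -16, 4.9, 0, 0, 0])

```text
time_s: 36.75
eef_pos: [0.465, -0.2623, 0.2011]
eef_rot: [-1.207, -1.213, 1.212]
ft_force: [0.2, 0.7, -0.9]
width: 0.0848
```

```bash
python3 -c "
from h import *
c=look('vial_blue_mid','holder_blue_top','vial_green_mid')"
```

```text
36.8 pos [ 0.4652 -0.2621  0.2012] w 0.0854 F [ 0.6  0.4 -0.3] q [ 1.03  0.47 -0.85  1.81  0.41  1.05  1.6 ]
[[-0.005, 0.0, -1.0], [1.0, 0.001, -0.005], [0.001, -1.0, -0.0]]
vial_blue_mid 0.77 [441. 234.] [ 0.5134 -0.1251  0.0395]
holder_blue_top 0.76 [437. 227.] [ 0.5154 -0.1173  0.01  ]
vial_green_mid 0.63 [314. 191.] [ 0.4651 -0.265   0.0395]
```

Request:
jog_arm(rows=[8.5, 0, 5, 0.1, 0, 0, 0, 8.5, 0, 10, 0.1, 0, 0, 0, 8.5, 0, 13.5, 0.1, 0, 0, 0, 8.5, 0, 16.1, 0.1, 0, 0, 0, 8.5, 0, 16.2, 0.1, 0, 0, 0, 8.5, 0, 16.2, 0.1, 0, 0, 0, 2, 0, 16.2, 0.1, 0, 0, 0, 2, 0, 16.2, 0.1, 0, 0, 0, 2, 0, 16.2, 0.1, 0, 0, 0, 2, 0, 16.2, 0.1, 0, 0, 0, 2, 0, 16.2, 0.1, 0, 0, 0, 2, 0, 16.2, 0.1, 0, 0, 0, 2, 0, 16.2, 0.1, 0, 0, 0, 2, 0, 16.2, 0.1, 0, 0, 0])

```text
time_s: 38.35
eef_pos: [0.4641, -0.264, 0.0402]
eef_rot: [-1.209, -1.211, 1.212]
ft_force: [-2.2, 0.4, 8.1]
width: 0.0253
```

Request:
jog_arm(rows=[2, 0, -0.5, 0, 0, 0, 0, 2, 0, -1.5, 0, 0, 0, 0, 2, 0, -4, 0, 0, 0, 0, 2, 0, -8, 0, 0, 0, 0, 2, 0, -12, 0, 0, 0, 0, 2, 0, -12, 0, 0, 0, 0, 2, 4, -12, -0.5, 0, 0, 0, 2, 8.5, -12, -1, 0, 0, 0, 2, 13, -12, -1.5, 0, 0, 0, 2, 17.5, -12, -2.2, 0, 0, 0, 2, 22, -12, -2.8, 0, 0, 0, 2, 26, -12, -3.2, 0, 0, 0, 2, 26, -12, -3.2, 0, 0, 0, 2, 26, -12, -3.2, 0, 0, 0, 2, 26, -12, -3.2, 0, 0, 0])

```text
time_s: 39.85
eef_pos: [0.4948, -0.0047, 0.1591]
eef_rot: [-1.209, -1.21, 1.211]
ft_force: [0.4, -0.2, 0.1]
width: 0.0252
```

```bash
python3 -c "
from h import *
c=look('vial_green_mid','holder_green_top','vial_blue_mid');cv2.imwrite('pics/w12.png',c['color'])"
```

```text
39.9 pos [ 0.4948 -0.005   0.1591] w 0.0246 F [-0.7 -0.7 -0.4] q [ 0.55  0.47 -0.86  1.94  0.44  0.93  1.04]
[[-0.001, -0.001, -1.0], [1.0, -0.001, -0.001], [-0.001, -1.0, 0.001]]
vial_green_mid 0.64 [315. 267.] [ 0.5599 -0.0061  0.0395]
holder_green_top 0.97 [317. 196.] [ 0.4974 -0.0043  0.01  ]
vial_blue_mid 0.85 [191. 223.] [ 0.5152 -0.1208  0.0395]
```

View pics/w12.png

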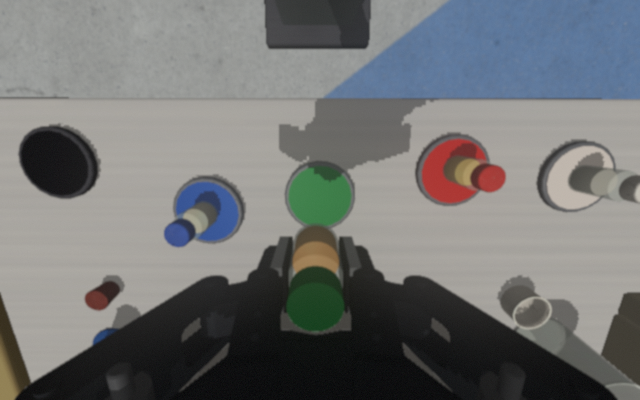

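Green disc centre is at (320,195) px, about 2 mm to the left of the tool and 1 mm ahead. Lower there, release and back off.

Request:
jog_arm(rows=[2, 0.2, 4, -0.1, 0, 0, 0, 2, 0.2, 8, -0.1, 0, 0, 0, 2, 0.2, 10.5, -0.1, 0, 0, 0, 2, 0.2, 11.4, -0.1, 0, 0, 0, 2, 0.2, 11.8, -0.1, 0, 0, 0, 2, 0.2, 11.9, -0.1, 0, 0, 0, 2, 0.2, 11.9, -0.1, 0, 0, 0, 2, 0.2, 11.9, -0.1, 0, 0, 0, 3.5, 0.2, 11.9, -0.1, 0, 0, 0, 5, 0.2, 11.9, -0.1, 0, 0, 0, 7, 0.2, 11.9, -0.1, 0, 0, 0, 8.5, 0.2, 11.9, -0.1, 0, 0, 0, 8.5, 0.2, 11.9, -0.1, 0, 0, 0])

```text
time_s: 41.35
eef_pos: [0.496, -0.0015, 0.0403]
eef_rot: [-1.208, -1.211, 1.211]
ft_force: [-0.3, -0.7, -0.4]
width: 0.085
```

Request:
jog_arm(rows=[8.5, 0, -2, 0, 0, 0, 0, 8.5, 0, -5, 0, 0, 0, 0, 8.5, 0, -9, 0, 0, 0, 0, 8.5, 0, -13, 0, 0, 0, 0, 8.5, 0, -18, 0, 0, 0, 0, 8.5, 0, -22, 3, 0, 0, 0, 8.5, 0, -22, 6, 0, 0, 0, 8.5, 0, -22, 6, 0, 0, 0, 8.5, 0, -22, 6, 0, 0, 0, 8.5, 0, -22, 6, 0, 0, 0])

```text
time_s: 42.35
eef_pos: [0.4365, -0.0019, 0.26]
eef_rot: [-1.208, -1.211, 1.211]
ft_force: [-0.7, -0.5, 0.4]
width: 0.0846
```

```bash
python3 -c "
from h import *
c=look('vial_green_mid','holder_green_top','vial_blue_mid','holder_blue_top','vial_red_mid','holder_red_top','vial_white_mid','holder_white_top','flask_mid');cv2.imwrite('pics/w13.png',c['color'])
c=capture('top')
for n in ['flask_mid']+['vial_%s_mid'%k for k in C]:
    r=pinpoint('top',n)[0]; print('top',n,onz(c,r['location'],.055 if 'fl' in n else .0395).round(4))
"
```

```text
42.4 pos [ 0.4366 -0.0017  0.2599] w 0.0851 F [ 0.6 -0.4  0. ] q [ 0.72  0.25 -0.99  1.93  0.23  1.08  1.22]
[[-0.003, -0.0, -1.0], [1.0, 0.001, -0.003], [0.001, -1.0, 0.0]]
vial_green_mid 0.68 [317. 228.] [ 0.5008 -0.0013  0.0395]
holder_green_top 0.67 [316. 219.] [ 0.4984 -0.0029  0.01  ]
vial_blue_mid 0.81 [223. 237.] [ 0.5143 -0.1256  0.0395]
holder_blue_top 0.59 [234. 229.] [ 0.5138 -0.1188  0.01  ]
vial_red_mid 0.68 [419. 203.] [0.466  0.1299 0.0395]
holder_red_top 0.82 [409. 201.] [0.4715 0.1271 0.01  ]
vial_white_mid 0.68 [518. 211.] [0.477  0.2585 0.0395]
holder_white_top 0.58 [497. 205.] [0.478  0.2497 0.01  ]
top flask_mid [0.5453 0.4393 0.055 ]
top vial_red_mid [0.4685 0.1283 0.0395]
top vial_blue_mid [0.4754 0.2526 0.0395]
top vial_white_mid [0.4783 0.2485 0.0395]Traceback (most recent call last):
  File "<string>", line 6, in <module>
    r=pinpoint('top',n)[0]; print('top',n,onz(c,r['location'],.055 if 'fl' in n else .0395).round(4))
      ~~~~~~~~~~~~~~~~~^^^
IndexError: list index out of range
```

View pics/w13.png

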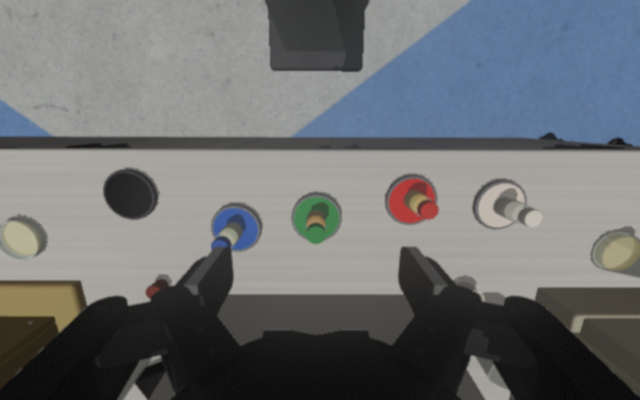

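All four vials stand on matching holders, black is empty at (131,194) px, and the arm is clear.

```bash
python3 -c "
from cell import *
print(hand_in())"
```

```text
the job is handed in; nothing more can be done
None
```

I swapped the four vials in two rounds, using the black holder as the free spot. The job is handed in, with the arm clock at about 42 s of the 125 s allowed.

- **Moves:** Red went to black, white to its own holder, then red to its own. Green then went to black, blue to its own holder, then green to its own.
- **Final check:** The last wrist picture shows all four vials upright on matching colours and the black holder empty. The arm is raised clear with about zero force on the tool. I put the vials within a few mm of centre, from the tool positions at release and the last picture.
- **Flask:** It reads within about 3 mm of its first position, which is no more than the measuring error.
- **Readings that disagreed:** The network's points for the white and blue vials and their holders differed by 7–9 mm in that last, distant view. These are still inside the 15 mm limit, and I took them as network error. From the top camera, partly covered by the arm, the network misplaced blue and missed green, so I went by the wrist camera for those two.

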